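Open the case and set up the blue-lidded jar on its stand

TASK

Tip the loose blue lid of the plywood case up by its front lip and right back, so that it stays leaning on the case's back board. Then take the round cork-topped stand out of the case, put it down upright in the yellow ring in the middle of the black mat, and gently set the blue-lidded jar upright on the centre of the stand. Do not knock anything over, and leave the red-lidded jar where it is.

Things in the scene. Friction and masses are not known exactly. Their poses are not given: they have to be found in the camera images.
- case: Plywood case fixed to the bench. Origin: centre of the box's underside; x points to its back (the board side), z up. Outer x -65 to +80 mm, y -85 to +85, rim 70 high. Front and side walls 8 mm; broad rear rim (x +43 to +80). Cavity x -57 to +43, y -77 to +77, flat floor 36 mm above the underside.
- lid: Loose flat blue lid, 131 (x) x 150 (y) x 5 mm, about 0.16 kg, lying on the case rim, axes as the case's. Origin: centre of its underside. Lifted at its front lip it turns up about its rear edge, which the back board's foot stops; it falls shut until turned past upright (90 degrees), then leans on the board by itself at about 107 degrees, its top 0.21 m above the bench.
- lid_lip (a point): Middle of the front edge of the lid's underside: root of an aluminium lip 60 mm wide, 36 long, 5 thick that rises outward at 55 degrees from level and stands out 20 mm before the case front. Shut fingers tilted 35 degrees from vertical (pointing down and toward the case's back) fit under it. Axes as the lid's.
- lid_rear (a point): Middle of the rear edge of the lid's underside, about which it tips; at first on the rear rim, 2 to 7 mm before the foot of the back board.
- board_foot (a point): Foot of the back board on the rear rim (case x +67 mm, height 70 mm). The dark wooden board, 110 mm long, 164 wide, 10 thick, rises from here leaning 17 degrees backward from vertical; cheeks 30 mm high (inner faces at y -81 and +81) stand at its sides.
- stand: Loose round jar stand of pale wood with a cork top, diameter 64 mm, 30 mm high, 0.09 kg, at first standing in the case under the lid. Origin: centre of its underside; z up.
- mat: Square black rubber mat fixed to the bench, 130 x 130 x 4 mm, with a yellow ring of 92 mm diameter round its middle. Origin: centre of its underside.
- blue_jar: Loose squat glass jar of nails with a blue lid, 60 mm diameter, 75 mm high, about 0.22 kg; grip the glass body at 30 to 50 mm height. Origin: centre of its underside; z up.
- red_jar: Loose squat glass jar of screws with a red lid, 64 mm diameter, 85 mm high; not needed, leave it where it stands. Origin: centre of its underside; z up.
There are look-alikes about, which are no part of the job. Of the things shaped like the lid, the blue one is meant.

How it is judged:
By the outcome, as a careful person would: the job done as asked, in the order asked, and still so for the second after the job is handed in, with the robot touching nothing.
It also fails if it takes over 72 s, if anything falls off the work surface, if the arm or the gripper's body presses on something with over 40 N, if the wrist force passes 120 N, or if a joint passes its speed limit or range.

ROBOT

A 6-joint arm with a two-finger parallel gripper is mounted at the origin on a cart in front of the work surface, level with it; the furniture and walls round the work are solid. World frame = base frame: x ahead of the robot, y to its left, z up, the work surface at z = 0. Lengths are in m, angles in rad, forces in N, time in s.
With the tool pointing down it reaches from about 0.3 to 0.875 m from the base axis. Payload 6.4 kg.
Tool frame: the origin (TCP) lies on the centre line of the jaws, within the pads' length; the fingertips stand 22 mm ahead of it and the grasp point (between the pads) lies 3 mm ahead of it; z points along the fingers, y is the line along which they close (so a half turn about z gives the same grasp; the last joint's range is limited). The gripper opens to 85 mm and grips with 20 to 120 N. Pads are 22 mm wide; open, the fingers measure 114 mm over their backs; the gripper's body (76 mm by 85 mm) begins 54 mm behind the grasp point. The pads swing forward as they close: fully open they stand 13 mm farther back than shut.
Start: joints at [1.026, 0.181, 1.607, -0, 1.354, -0.206], TCP at [0.191, 0.542, 0.253] pointing down, gripper open.
Joint ranges: [-2.99, 2.99], [-0.89, 2.07], [0.3, 2.58], [-1.14, 4.28], [0, 2.63], [-3.12, 3.12]. Speed limits (rad/s): [2.57, 2.57, 3.01, 3.14, 3.14, 3.14].

INTERFACE

Orientations are given as a unit quaternion [w, x, y, z].
In Python, from bench import ctrl gives the robot as it stands. The module is installed in compiled form; this text tells all that it offers.
- The arm moves only by the tool servo_tool, never from a script. Its argument "commands" is a list of rows, each a list of 3 entries, a list of its own where there are three numbers: the shift along the tool's x, y, z in mm, then the turn about the tool's z in rad, then the finger opening in mm, from 0 to 85.4. In form: [[[dx, dy, dz], turn, jaw], ...]. A call has 1 to 20 rows; each row shifts and turns the commanded pose from where the row before left it, along the tool's axes as they then stand; what a row does not reach is not made up. A row lasts 1/8 s, in which the tool goes at most 62.5 mm and 10.7 degrees, less where a joint would pass 70% of its speed; a pose out of reach is approached as far as the arm can. A call with a gripper value outside its range is refused whole. The fingers move at their own pace and stop on an object; the grip force is fixed at half the most. Time passes only in rows, so rows that do not move let the fingers close. It gives the time, the measured TCP pose, the force, the opening and the grip force at its end, in the units of the state.
- ctrl.get_obs(): the state, without advancing time (a new reading comes with each control period).
- ctrl.camera(name): name is "side" or "top" or "wrist"; returns a dict with "color" (384x512x3 uint8, red, green, blue), "z_map" (384x512 float32, m along the optical axis (not along the pixel's ray), 0 where there is no reading), "fx", "fy", "cx", "cy" (pixels), "k1" (the pictures are not rectified: a ray, as slopes to the right and down, at radius r is drawn at 1 + k1 r^2 times it, then the intrinsics apply), "R" (3x3) and "t" (3): a world point X has camera coordinates R X + t. Camera axes: x right, y down, z forward; pixel columns grow to the right and rows downward; lengths in m; the calibration is good to about 2 mm. A picture is of the moment at which its call begins.
- ctrl.hand_in(): hands the job in; it is judged then, once.
The state is a dict: "time_s": time; "q": joint angles; "dq": joint speeds; "joint_efforts": joint torques, N m; "eef_pos": TCP position; "eef_rot": TCP orientation; "wrist_force": force on the tool from outside, world axes, zero at the start; "torque": the same for the moment, N m; "opening": opening from 0.0 (shut) to 1.0 (fully open); "grasp_force": force on a finger pad.
Only numpy, scipy, OpenCV 4.12 (cv2) and the standard library are available. Lean on these libraries where they do the work, as an engineer would, in place of code of your own. Each camera call takes 0.05 s, during which the arm holds its last target. There are 200 camera calls.

## Working session

There is one attempt and no reset: what is moved stays moved. The work goes in short steps, Python scripts to look and compute and a tool call to move; the robot and the scene stay as the last step left them, time stands still between calls to the robot, and variables do not carry over. Pictures are saved under pics/ and viewed, at most 10 in all, crops included, and the job is handed in when it is done.

Besides the shell and the picture viewer there is one more tool, called after "Emit:" by a JSON object that holds its "name" and its "arguments". servo_tool: Moves the arm, as the interface text tells. Its arguments: {"type":"object","properties":{"commands":{"type":"array"}},"required":["commands"]}

```bash
mkdir -p pics
cat > h.py <<'E'
import numpy as np, cv2, pickle
from bench import ctrl
def cap(n,save=None):
    c=ctrl.camera(n); 
    if save: cv2.imwrite('pics/'+save+'.png',c['color'][:,:,::-1]); pickle.dump(c,open('pics/'+save+'.pkl','wb'))
    return c
def load(s): return pickle.load(open('pics/'+s+'.pkl','rb'))
def slopes(c,uv):
    K=np.array([[c['fx'],0,c['cx']],[0,c['fy'],c['cy']],[0,0,1]],float)
    return cv2.undistortPoints(np.array(uv,float).reshape(-1,1,2),K,np.array([c['k1'],0,0,0,0.]))[:,0]
def ray(c,uv):
    s=slopes(c,uv); d=np.c_[s,np.ones(len(s))]@c['R']   # R^T d
    return -c['R'].T@c['t'], d
def onplane(c,uv,z):
    o,d=ray(c,uv); return o+d*((z-o[2])/d[:,2])[:,None]
def depthpt(c,uv):
    o,d=ray(c,uv); uv=np.array(uv,int).reshape(-1,2)
    return o+d*c['z_map'][uv[:,1],uv[:,0]][:,None]
def cloud(c):
    v,u=np.mgrid[0:384,0:512]; uv=np.c_[u.ravel(),v.ravel()]
    p=depthpt(c,uv).reshape(384,512,3); p[c['z_map']==0]=np.nan; return p
E
python3 - <<'E'
from h import *
s=cap('side','s0');t=cap('top','t0')
im=np.hstack([s['color'],t['color']])[:,:,::-1]
w=cap('wrist','w0')
for c in(s,t,w): print(-c['R'].T@c['t'],c['R'][2],c['fx'],c['k1'])
cv2.imwrite('pics/v1.png',cv2.resize(np.vstack([s['color'],t['color']])[:,:,::-1],(400*1,600)))
E
```

```text
[ 0.49816862 -1.14255235  0.99539268] [-0.00101098  0.75454722 -0.65624498] 367.6933290456541 -0.08518508080239189
[ 0.20977099 -0.04651025  1.39512353] [ 0.1951523  -0.01305354 -0.98068608] 397.61286475499224 0.0039029963204769624
[0.12548755 0.56490029 0.3740233 ] [ 0.25889724 -0.09198353 -0.96151508] 285.4066720815501 0.02167724738231053
```

View pics/t0.png

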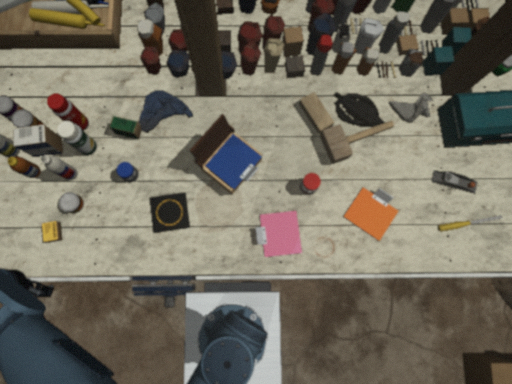

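View pics/s0.png

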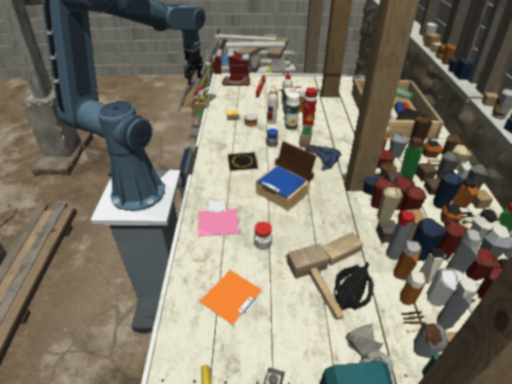

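The top view shows the blue lid at (232,163), with its aluminium lip near (247,172) and the dark board at (213,140). The blue jar is at (127,172), the black mat with the yellow ring at (170,212) and the red jar at (310,183). The pink board (280,233) and orange board (371,213) have the lid's shape but are the wrong colour and lie on the bench. The blue one sits on the case, so it is the one meant.

Run:
```python
from h import *
def comp(c,lo,hi,box):
    hsv=cv2.cvtColor(c['color'],cv2.COLOR_RGB2HSV); m=cv2.inRange(hsv,lo,hi)
    z=np.zeros_like(m); x0,y0,x1,y1=box; z[y0:y1,x0:x1]=m[y0:y1,x0:x1]
    n,l,st,ce=cv2.connectedComponentsWithStats(z); i=1+st[1:,4].argmax(); return l==i,ce[i],st[i]
t=load('t0');s=load('s0'); T=cloud(t);S=cloud(s)
B=((100,120,60),(130,255,255)); Y=((18,100,80),(36,255,255))
for nm,col,bt,bs in [('lid',B,(190,115,270,200),(250,160,320,215)),('bjar',B,(110,155,145,190),(262,122,283,150)),('ring',Y,(148,190,192,235),(225,148,262,175)),('rjar',((0,120,60),(8,255,255)),(295,165,325,200),(250,215,278,252))]:
  for n,c,P,b in(('top',t,T,bt),('side',s,S,bs)):
    m,ce,st=comp(c,*col,b); p=P[m]
    print(nm,n,ce.round(1),st,'med',np.nanmedian(p,0).round(4),'zpct',np.nanpercentile(p[:,2],[5,50,95]).round(4))
    if nm=='lid':
        cn=cv2.findContours(m.astype(np.uint8),0,1)[0][0]; r=cv2.minAreaRect(cn); bx=cv2.boxPoints(r)
        print(bx.round(1).tolist()); print(onplane(c,bx,.075).round(4))
# crops
a=cv2.resize(t['color'][110:240,100:270],None,fx=3,fy=3,interpolation=2); b=cv2.resize(s['color'][110:240,205:330],None,fx=3,fy=3,interpolation=2)
im=np.hstack([a,b[:,:290]]); cv2.imwrite('pics/c1.png',im[:,:,::-1]); print(im.shape)
```

```text
lid top [232.5 160.8] [ 207  136   53   52 1361] med [ 0.594  -0.0042  0.0759] zpct [0.0714 0.0759 0.0804]
[[206.3000030517578, 165.60000610351562], [233.3000030517578, 133.8000030517578], [260.29998779296875, 156.8000030517578], [233.3000030517578, 188.5]]
[[ 0.5756  0.0842  0.075 ]
 [ 0.6897 -0.0085  0.075 ]
 [ 0.6057 -0.1016  0.075 ]
 [ 0.4943 -0.0083  0.075 ]]
lid side [282.6 180.6] [259 167  46  30 654] med [ 0.5988 -0.0082  0.0771] zpct [0.0736 0.0771 0.0806]
[[258.0, 181.89999389648438], [268.79998779296875, 161.5], [304.0, 180.0], [293.20001220703125, 200.39999389648438]]
[[ 0.5006 -0.0183  0.075 ]
 [ 0.5457  0.1189  0.075 ]
 [ 0.6838 -0.0041  0.075 ]
 [ 0.6325 -0.1259  0.075 ]]
bjar top [124.6 169.8] [117 163  16  15 185] med [0.5622 0.362  0.0751] zpct [0.07   0.0751 0.0794]
bjar side [272.  132.8] [268 130   9   7  55] med [0.5656 0.3568 0.0722] zpct [0.0463 0.0722 0.077 ]
ring top [169.1 212.7] [156 199  27  27 154] med [0.4223 0.2214 0.0047] zpct [-0.      0.0047  0.0088]
ring side [234.3 161.6] [232 156   7  11  32] med [0.3909 0.2053 0.0061] zpct [0.0036 0.0061 0.0101]
rjar top [311.4 181.1] [303 173  18  17 228] med [ 0.5159 -0.2732  0.0861] zpct [0.0814 0.0861 0.0899]
rjar side [262.7 228.6] [255 222  16  15 191] med [ 0.5183 -0.2811  0.086 ] zpct [0.0748 0.086  0.0891]
(390, 800, 3)
```

View pics/c1.png

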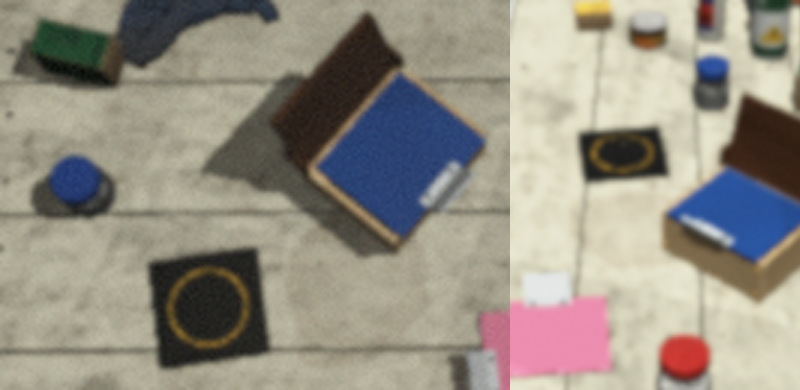

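```bash
cat >> h.py <<'E'
from scipy.spatial.transform import Rotation as Ro
def pose():
    o=ctrl.get_obs(); q=np.array(o['eef_rot']); return np.array(o['eef_pos']),Ro.from_quat(q[[1,2,3,0]]).as_matrix(),o
def turn_to(ydir,R):
    "turn about tool z so that tool y lies along +-ydir"
    v=R.T@np.array([*ydir[:2],0]); a=np.arctan2(-v[0],v[1]); return a,(a-np.pi if a>0 else a+np.pi)
def delta(tgt,R,p): return (R.T@(np.array(tgt)-p)*1000).round(1)
E
python3 - <<'E'
from h import *
p,R,o=pose(); print(p,R.round(3),o['q'],o['time_s'],o['wrist_force'],o['opening'])
print(turn_to((-.745,.667),R), delta((.49,-.02,.25),R,p))
c=load('w0'); print('cam in tool',R.T@(-c['R'].T@c['t']-p), (c['R']@R).round(2))
E
```

```text
[0.19085475 0.54197756 0.25257758] [[-0.943  0.332 -0.001]
 [ 0.332  0.943 -0.001]
 [ 0.    -0.001 -1.   ]] [ 1.02573050e+00  1.81397045e-01  1.60777526e+00  9.96139397e-06
  1.35382214e+00 -2.06322012e-01] 0.15 [-0.78387676  0.64661007 -0.03644503] 0.998729665852218
(np.float64(-1.1793290086927304), np.float64(1.9622636448970627)) [-468.9 -430.6    3. ]
cam in tool [ 0.06930588 -0.00026811 -0.12142491] [[ 0.    1.   -0.  ]
 [-0.96  0.   -0.28]
 [-0.28  0.    0.96]]
```

Run:
```python
from h import *
p,R,o=pose(); print(delta((.545,-.055,.25),R,p))
```

```text
[-532.4 -445.4    3. ]
```

Emit:
{"name": "servo_tool", "arguments": {"commands": [[[-35.5,-29.7,0],0,85],[[-35.5,-29.7,0],0,85],[[-35.5,-29.7,0],0,85],[[-35.5,-29.7,0],0,85],[[-35.5,-29.7,0],0,85],[[-35.5,-29.7,0],0,85],[[-35.5,-29.7,0],0,85],[[-35.5,-29.7,0],0,85],[[-35.5,-29.7,0],0,85],[[-35.5,-29.7,0],0,85],[[-35.5,-29.7,0],0,85],[[-35.5,-29.7,0],0,85],[[-35.5,-29.7,0],0,85],[[-35.5,-29.7,0],0,85],[[-35.5,-29.7,0],0,85],[[0,0,0],0,85]]}}

```text
time_s: 2.15
eef_pos: [0.5461, -0.0575, 0.2528]
eef_rot: [-0.0, 0.17, 0.985, -0.0]
wrist_force: [-0.3, 0.0, -0.3]
opening: 0.993
grasp_force: 0.0
```

Emit:
{"name": "servo_tool", "arguments": {"commands": [[[0,0,0],0.1635,85],[[0,0,0],0.1635,85],[[0,0,0],0.1635,85],[[0,0,0],0.1635,85],[[0,0,0],0.1635,85],[[0,0,0],0.1635,85],[[0,0,0],0.1635,85],[[0,0,0],0.1635,85],[[0,0,0],0.1635,85],[[0,0,0],0.1635,85],[[0,0,0],0.1635,85],[[0,0,0],0.1635,85],[[0,0,0],0,85]]}}

```text
time_s: 3.78
eef_pos: [0.5447, -0.0538, 0.2531]
eef_rot: [-0.0, 0.912, 0.409, -0.0]
wrist_force: [-0.6, -0.7, 0.1]
opening: 0.997
grasp_force: 0.0
```

Run:
```python
from h import *
p,R,o=pose(); print(p,R.round(3).tolist(),o['q'],o['time_s'])
c=cap('wrist','w1'); P=cloud(c); print(np.nanpercentile(P[...,2],[1,20,50,80,99]).round(3))
```

```text
[ 0.54469781 -0.05380555  0.25307208] [[0.665, 0.747, -0.001], [0.747, -0.665, 0.0], [-0.0, -0.001, -1.0]] [-3.15521169e-01  1.19925133e-01  1.67659171e+00  2.65400271e-04
  1.34586134e+00  4.12108639e-01] 3.775
[-0.005  0.     0.003  0.283  0.33 ]
```

View pics/w1.png

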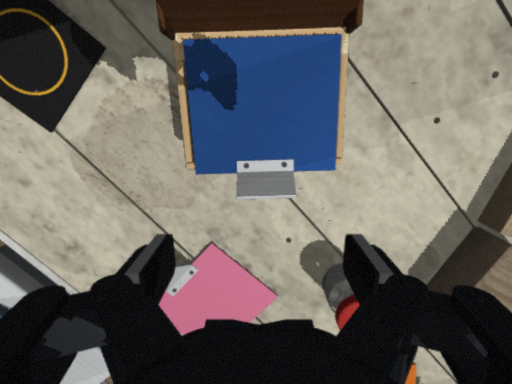

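The close-up shows the blue lid with corners near (183,37), (341,35), (336,170) and (195,173). Its lip runs from the root line at row 171 to the outer edge at row 198, columns 236–296. The board is at the top of the picture.

Run:
```python
from h import *
c=load('w1'); t=load('t0'); P=cloud(c); p,R,o=pose()
hsv=cv2.cvtColor(c['color'],cv2.COLOR_RGB2HSV)
m=cv2.inRange(hsv,(100,90,20),(130,255,255)); m[:20]=0;m[180:]=0;m[:,:175]=0;m[:,350:]=0
v,u=np.nonzero(m)
# edges: sample boundaries
def line(pts,z):
    w=onplane(c,pts,z)[:,:2]; vx,vy,x0,y0=cv2.fitLine(w.astype(np.float32),cv2.DIST_HUBER,0,.001,.001).ravel(); return np.array([x0,y0]),np.array([vx,vy])
L=[(np.nonzero(m[r])[0].min(),r) for r in range(50,160,4)]; Rr=[(np.nonzero(m[r])[0].max()+1,r) for r in range(50,160,4)]
Fr=[(k,np.nonzero(m[:,k])[0].max()+1) for k in list(range(200,232,3))+list(range(300,332,3))]
Ba=[(k,np.nonzero(m[:,k])[0].min()) for k in list(range(240,336,4))]
z=np.nanmedian(P[60:150,250:330,2]); print('lid top z',z)
for n,e in(('L',L),('R',Rr),('F',Fr),('B',Ba)):
    x,d=line(e,.075); print(n,x.round(4),np.degrees(np.arctan2(d[1],d[0])).round(2), e[0],e[-1])
# lip: points with depth
g=P[165:205,225:305]; rows=[]
for r in range(160,203,3): print(r,[P[r,k].round(4).tolist() for k in (250,285)])
```

```text
lid top z 0.07592811915466208
L [0.5298 0.0335] 49.85 (np.int64(184), 50) (np.int64(194), 158)
R [ 0.6514 -0.0543] 50.28 (np.int64(340), 50) (np.int64(336), 158)
F [ 0.5509 -0.0573] -39.86 (200, np.int64(174)) (330, np.int64(170))
B [0.6528 0.0274] -40.0 (240, np.int64(38)) (332, np.int64(35))
160 [[0.5479, -0.0368, 0.0756], [0.5757, -0.0613, 0.0766]]
163 [[0.5459, -0.0391, 0.0768], [0.5737, -0.0634, 0.0781]]
166 [[0.5437, -0.0416, 0.0762], [0.5717, -0.0658, 0.0784]]
169 [[0.5416, -0.0439, 0.0768], [0.5694, -0.0688, 0.0761]]
172 [[0.5395, -0.0463, 0.0772], [0.5674, -0.0709, 0.078]]
175 [[0.5379, -0.0481, 0.0807], [0.5658, -0.0722, 0.0831]]
178 [[0.5366, -0.0498, 0.0852], [0.5641, -0.0736, 0.0874]]
181 [[0.5349, -0.0518, 0.0876], [0.5622, -0.0755, 0.0894]]
184 [[0.5336, -0.0534, 0.0922], [0.5604, -0.0773, 0.092]]
187 [[0.532, -0.0553, 0.0945], [0.5588, -0.0787, 0.0958]]
190 [[0.5306, -0.057, 0.0978], [0.5573, -0.0798, 0.1004]]
193 [[0.5293, -0.0586, 0.1017], [0.5557, -0.0814, 0.103]]
196 [[0.5278, -0.0604, 0.104], [0.5536, -0.084, 0.1025]]
199 [[0.5006, -0.0857, 0.0013], [0.5364, -0.1181, -0.0]]
202 [[0.4978, -0.0888, 0.0019], [0.5338, -0.1211, 0.0013]]
```

```bash
cat >> h.py <<'E'
yaw=np.radians(50.1); XD=np.array([np.cos(yaw),np.sin(yaw)]); YD=np.array([-np.sin(yaw),np.cos(yaw)])
def W(xp,yp,z): return np.r_[XD*xp+YD*yp,z]
E
python3 - <<'E'
from h import *
p,R,o=pose(); print(turn_to(YD,R)); print(W(.294,-.4598,.0965),delta(W(.294,-.4598,.0965),R,p))
E
```

```text
(np.float64(3.1120924818591256), np.float64(-0.029500171730667546))
[ 0.54132873 -0.06939199  0.0965    ] [-13.8   7.7 156.6]
```

Emit:
{"name": "servo_tool", "arguments": {"commands": [[[-7,4,0],-0.0295,85],[[-7,4,0],0,85],[[0,0,30],0,85],[[0,0,30],0,85],[[0,0,30],0,85],[[0,0,20],0,85],[[0,0,15],0,85],[[0,0,15],0,85],[[0,0,10],0,85],[[0,0,6.5],0,85],[[0,0,0],0,85],[[0,0,0],0,85]]}}

```text
time_s: 5.32
eef_pos: [0.5425, -0.0707, 0.0973]
eef_rot: [0.0, 0.907, 0.422, 0.0]
wrist_force: [0.2, -0.6, 0.1]
opening: 0.994
grasp_force: 0.0
```

Run:
```python
from h import *
p,R,o=pose(); print(delta(W(.294,-.4598,.0965),R,p),turn_to(YD,R),o['wrist_force'])
c=cap('wrist','w2')
```

```text
[ 0.3 -1.8  0.8] (np.float64(3.13757360846319), np.float64(-0.004019045126603338)) [ 0.16714368 -0.55955923  0.12931245]
```

View pics/w2.png

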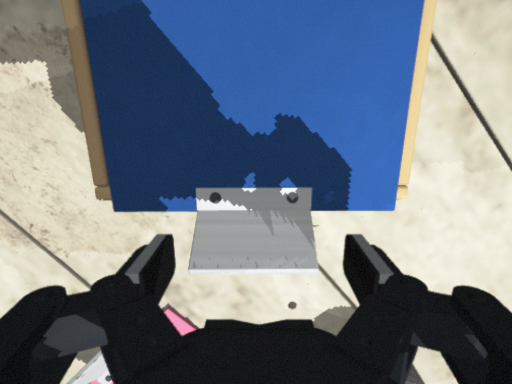

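The lip, columns 190–317 and rows 200–268, lies between the open pads, whose inner faces are at about columns 174 and 345. The gripper is about 2 mm off centre, so I will correct that and close.

Emit:
{"name": "servo_tool", "arguments": {"commands": [[[0,-2,0],0,85],[[0,0,0],0,70],[[0,0,0],0,55],[[0,0,0],0,50],[[0,0,0],0,50],[[0,0,0],0,50],[[0,0,0],0,50]]}}

```text
time_s: 6.25
eef_pos: [0.5406, -0.0693, 0.0974]
eef_rot: [-0.0, 0.907, 0.422, -0.0]
wrist_force: [-2.6, 1.8, 5.4]
opening: 0.683
grasp_force: 62.8
```

Run:
```python
from h import *
p,R,o=pose(); print(p,o['opening']*85.4,o['grasp_force'],o['wrist_force'])
c=cap('wrist','w3');P=cloud(c)
for r in range(215,300,8): print(r,[(P[r,k]@np.r_[XD,0]).round(4).tolist() for k in (185,195,315,325)],[P[r,k,2].round(3) for k in (185,195,315,325)])
```

```text
[ 0.5406019  -0.06929109  0.09743985] 58.29091037502414 62.77654051780701 [-2.56465654  1.83827201  5.40608806]
215 [0.2782, 0.2778, 0.3091, 0.2775] [np.float64(0.001), np.float64(0.0), np.float64(0.081), np.float64(0.0)]
223 [0.271, 0.2709, 0.3065, 0.2706] [np.float64(0.001), np.float64(0.001), np.float64(0.085), np.float64(0.001)]
231 [0.2638, 0.3048, 0.304, 0.3044] [np.float64(0.001), np.float64(0.091), np.float64(0.089), np.float64(0.09)]
239 [0.3041, 0.3046, 0.3006, 0.3048] [np.float64(0.098), np.float64(0.099), np.float64(0.091), np.float64(0.1)]
247 [0.3051, 0.3014, 0.2981, 0.3038] [np.float64(0.108), np.float64(0.101), np.float64(0.095), np.float64(0.105)]
255 [0.3048, 0.2979, 0.2962, 0.3003] [np.float64(0.114), np.float64(0.102), np.float64(0.099), np.float64(0.106)]
263 [0.3038, 0.2943, 0.2935, 0.2973] [np.float64(0.118), np.float64(0.102), np.float64(0.101), np.float64(0.108)]
271 [0.2996, 0.2909, 0.2902, 0.2942] [np.float64(0.117), np.float64(0.104), np.float64(0.103), np.float64(0.109)]
279 [0.2969, 0.2873, 0.2183, 0.2907] [np.float64(0.119), np.float64(0.104), np.float64(0.001), np.float64(0.11)]
287 [0.3101, 0.2842, 0.2101, 0.2877] [np.float64(0.143), np.float64(0.106), np.float64(0.001), np.float64(0.111)]
295 [0.3101, 0.2034, 0.2021, 0.2843] [np.float64(0.147), np.float64(0.002), np.float64(0.001), np.float64(0.112)]
```

View pics/w3.png

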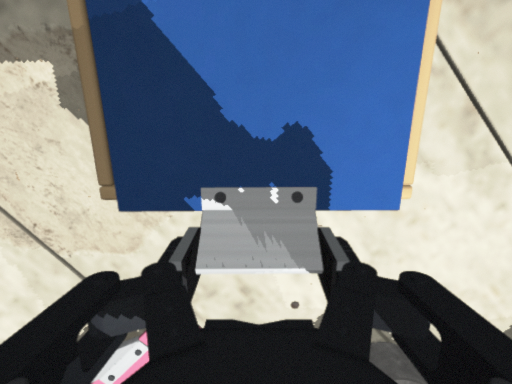

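Gripped at 58 mm. I will lift the lip about 12 mm as a test and check whether the lid pivots in the pads.

Emit:
{"name": "servo_tool", "arguments": {"commands": [[[0.5,0,-3],0,50],[[0.5,0,-3],0,50],[[0.5,0,-3],0,50],[[0.5,0,-3],0,50],[[0,0,0],0,50]]}}

```text
time_s: 6.92
eef_pos: [0.5421, -0.0678, 0.1091]
eef_rot: [0.0, 0.907, 0.422, 0.0]
wrist_force: [-0.5, 0.2, -1.4]
opening: 0.683
grasp_force: 64.3
```

```bash
cat >> h.py <<'E'
def lidplane(c,lo=None):
    P=cloud(c); hsv=cv2.cvtColor(c['color'],cv2.COLOR_RGB2HSV); m=cv2.inRange(hsv,(100,90,20),(130,255,255))>0
    q=P[m]; q=q[~np.isnan(q).any(1)]; q=np.c_[q[:,:2]@XD,q[:,:2]@YD,q[:,2]]
    q=q[(q[:,0]>.25)&(q[:,0]<.6)&(abs(q[:,1]+.46)<.08)&(q[:,2]>.05)]
    ce=q.mean(0); n=np.linalg.svd(q-ce,full_matrices=False)[2][2]; n*=np.sign(n[2])
    r=q[q[:,0]>np.percentile(q[:,0],97)].mean(0); f=q[q[:,0]<np.percentile(q[:,0],3)].mean(0)
    print('theta',np.degrees(np.arctan2(-n[0],n[2])).round(1),'n',n.round(3),'rear',r.round(4),'front',f.round(4))
E
python3 - <<'E'
from h import *
p,R,o=pose(); print(p,o['opening']*85.4,o['grasp_force'],o['wrist_force'],o['torque'])
lidplane(load('w1')); lidplane(cap('wrist','w4')); lidplane(cap('side','s1')); lidplane(cap('top','t1'))
E
```

```text
[ 0.54209352 -0.06784755  0.10907743] 58.319942396586626 64.26432251930237 [-0.47636631  0.22029275 -1.37853719] [-0.08687094  0.06325099  0.08940815]
theta -2.0 n [ 0.035 -0.001  0.999] rear [ 0.4385 -0.4589  0.0758] front [ 0.3136 -0.4599  0.0852]
theta -1.6 n [ 0.028 -0.001  1.   ] rear [ 0.409  -0.4571  0.0863] front [ 0.3143 -0.4598  0.0945]
theta -19.3 n [ 0.331 -0.023  0.944] rear [ 0.4434 -0.4547  0.0845] front [ 0.2818 -0.4814  0.1585]
theta -65.3 n [ 0.472 -0.855  0.217] rear [ 0.4404 -0.451   0.0848] front [ 0.3074 -0.4179  0.3291]
```

The lid was held rigidly and rose level, so the pads do not let it pivot. I will set it back, let go, and instead push it up from in front of the lip with shut fingers, with the rear edge stopped at the board's foot.

Emit:
{"name": "servo_tool", "arguments": {"commands": [[[-0.5,0,3],0,50],[[-0.5,0,3],0,50],[[-0.5,0,3],0,50],[[-0.5,0,2.5],0,50],[[0,0,0],0,50],[[0,0,0],0,70],[[0,0,0],0,85],[[0,0,0],0,85],[[0,0,-20],0,85],[[0,0,-20],0,85],[[-18,0,0],0,40],[[-17,0,0],0,0],[[0,0,0],0,0],[[0,0,0],0,0],[[0,0,20],0,0],[[0,0,20],0,0],[[0,0,20],0,0],[[0,0,0],0,0]]}}

```text
time_s: 9.32
eef_pos: [0.5168, -0.0952, 0.0755]
eef_rot: [-0.002, 0.907, 0.422, -0.001]
wrist_force: [0.4, -0.4, -0.3]
opening: -0.001
grasp_force: 0.0
```

Run:
```python
from h import *
p,R,o=pose(); print(p,p[:2]@XD,p[:2]@YD,o['opening']*85.4,o['wrist_force'],turn_to(YD,R))
c=cap('wrist','w5');lidplane(c);P=cloud(c)
for r in range(185,300,8): print(r,[(P[r,k][:2]@XD).round(4).tolist() for k in (210,255,290)],[P[r,k,2].round(3) for k in (210,255,290)])
```

```text
[ 0.516762   -0.09523995  0.07553998] 0.2584120300627971 -0.4575334292504271 -0.10806961133355862 [ 0.36464336 -0.37597951 -0.25749392] (np.float64(3.1378170635149663), np.float64(-0.0037755900748268623))
theta -4.6 n [ 0.081 -0.001  0.997] rear [ 0.3649 -0.4531  0.0758] front [ 0.3046 -0.459   0.0848]
185 [0.2996, 0.2996, 0.2998] [np.float64(0.093), np.float64(0.093), np.float64(0.094)]
193 [0.2977, 0.2975, 0.2974] [np.float64(0.097), np.float64(0.097), np.float64(0.096)]
201 [0.2954, 0.2953, 0.2955] [np.float64(0.099), np.float64(0.099), np.float64(0.1)]
209 [0.2928, 0.2933, 0.2934] [np.float64(0.101), np.float64(0.102), np.float64(0.103)]
217 [0.2906, 0.2904, 0.2911] [np.float64(0.103), np.float64(0.102), np.float64(0.104)]
225 [0.2434, 0.269, 0.2428] [np.float64(0.001), np.float64(0.06), np.float64(-0.0)]
233 [0.2371, 0.2695, 0.2362] [np.float64(0.002), np.float64(0.071), np.float64(-0.0)]
241 [0.2305, 0.27, 0.2303] [np.float64(0.001), np.float64(0.08), np.float64(0.001)]
249 [0.2239, 0.2698, 0.2241] [np.float64(0.002), np.float64(0.087), np.float64(0.002)]
257 [0.2163, 0.2681, 0.2705] [np.float64(0.0), np.float64(0.091), np.float64(0.095)]
265 [0.21, 0.2647, 0.2709] [np.float64(0.001), np.float64(0.092), np.float64(0.102)]
273 [0.2656, 0.2608, 0.2708] [np.float64(0.099), np.float64(0.091), np.float64(0.107)]
281 [0.2655, 0.2569, 0.2709] [np.float64(0.104), np.float64(0.091), np.float64(0.112)]
289 [0.2753, 0.2538, 0.2746] [np.float64(0.123), np.float64(0.092), np.float64(0.122)]
297 [0.2755, 0.2493, 0.2752] [np.float64(0.127), np.float64(0.092), np.float64(0.126)]
```

View pics/w5.png

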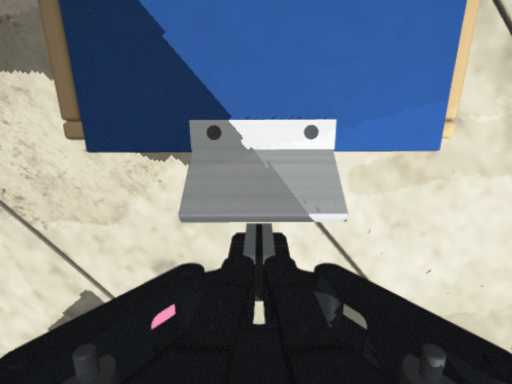

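The lip spans columns 180–347 with its outer edge at row 218. The shut fingers at (258,232) stand about 19 mm in front of it with their faces vertical. Next I will work out the pushing arc.

```bash
cat > arc.py <<'E'
from h import *
def arc(xr,ths,x0,z0,tip0):
    "rows (tool x, -z) in mm; TCP from (x0,z0)"
    out=[];px,pz=x0,z0
    for th in np.radians(ths):
        c,s=np.cos(th),np.sin(th)
        Q=(xr-.1516*c+.0295*s,.070+.1516*s+.0295*c); r=(xr-.131*c,.070+.131*s)
        x=min(Q[0],r[0])-.0117
        z=tip0+(Q[1]-.0995 if th<np.radians(35) else r[1]-.0661)+.022   # continuous at 35 deg approx
        out.append((round((x-px)*1e3,1),round((pz-z)*1e3,1))); px,pz=x,z
    return out
E
python3 - <<'E'
from arc import *
print(arc(.4435,[0,3,6,9,12,15,18,21,24,27,30],.2584,.0755,.0535))
E
```

```text
[(np.float64(21.8), np.float64(0.0)), (np.float64(1.8), np.float64(-7.9)), (np.float64(2.2), np.float64(-7.8)), (np.float64(2.6), np.float64(-7.7)), (np.float64(3.0), np.float64(-7.5)), (np.float64(3.4), np.float64(-7.4)), (np.float64(3.7), np.float64(-7.2)), (np.float64(4.1), np.float64(-7.0)), (np.float64(4.5), np.float64(-6.7)), (np.float64(4.8), np.float64(-6.5)), (np.float64(5.1), np.float64(-6.2))]
```

Emit:
{"name": "servo_tool", "arguments": {"commands": [[[8,1.5,0],0,0],[[7,1,0],0,0],[[4,0,0],0,0],[[2.8,0,0],0,0],[[0.9,0,-4],0,0],[[0.9,0,-4],0,0],[[1.1,0,-4],0,0],[[1.1,0,-4],0,0],[[1.3,0,-4],0,0],[[1.3,0,-4],0,0],[[1.5,0,-3.8],0,0],[[1.5,0,-3.8],0,0],[[0,0,0],0,0]]}}

```text
time_s: 11.0
eef_pos: [0.5405, -0.0737, 0.1093]
eef_rot: [0.0, 0.907, 0.422, 0.0]
wrist_force: [-2.6, -5.4, 1.5]
opening: 0.0
grasp_force: 0.0
```

```bash
cat >> h.py <<'E'
def lidlook(tag):
    p,R,o=pose(); print('TCP',p.round(4),'xp',(p[:2]@XD).round(4),(p[:2]@YD).round(4),np.array(o['wrist_force']).round(1))
    c=cap('wrist',tag); P=cloud(c); hsv=cv2.cvtColor(c['color'],cv2.COLOR_RGB2HSV); m=cv2.inRange(hsv,(100,90,20),(130,255,255))>0
    m&=cv2.erode(m.astype(np.uint8),np.ones((5,5)))>0
    q=P[m]; q=np.c_[q[:,:2]@XD,q[:,:2]@YD,q[:,2]]; q=q[~np.isnan(q).any(1)]
    k=(q[:,2]>.06)&(abs(q[:,1]+.459)<.08); q=q[k]
    for y in(-.50,-.46,-.42):
        s=q[abs(q[:,1]-y)<.012]
        for _ in range(3):
            a=np.polyfit(s[:,0],s[:,2],1); e=s[:,2]-np.polyval(a,s[:,0]); s=s[abs(e)<max(.003,1.5*np.std(e))]
        print(y,len(s),'theta',np.degrees(np.arctan(-a[0])).round(1),'x',s[:,0].min().round(4),s[:,0].max().round(4),'z',s[:,2].max().round(4),s[:,2].min().round(4))
E
python3 -c "
from h import *
lidlook('w6')"
```

```text
TCP [ 0.5405 -0.0737  0.1093] xp 0.2901 -0.4619 [-2.6 -5.4  1.5]
-0.5 10042 theta 12.3 x 0.3204 0.4051 z 0.105 0.0834
-0.46 8732 theta 12.2 x 0.3333 0.4055 z 0.1019 0.0833
-0.42 9984 theta 12.3 x 0.3207 0.4054 z 0.1045 0.0829
```

Lid at 12.3°, matching the plan of 12°. Continuing the arc.

Run:
```python
from arc import *
print([tuple(map(float,a)) for a in arc(.4435,list(range(12,106,3)),.2901,.1093,.0535)])
```

```text
[(-0.5, 2.9), (3.4, -7.4), (3.7, -7.2), (4.1, -7.0), (4.5, -6.7), (4.8, -6.5), (5.1, -6.2), (5.5, -6.0), (5.1, -3.1), (4.2, -5.4), (4.5, -5.2), (4.7, -5.0), (5.0, -4.7), (5.2, -4.5), (5.4, -4.2), (5.7, -3.9), (5.8, -3.6), (6.0, -3.3), (6.2, -3.0), (6.3, -2.6), (6.5, -2.3), (6.6, -1.9), (6.7, -1.6), (6.7, -1.2), (6.8, -0.9), (6.8, -0.5), (6.9, -0.2), (6.9, 0.2), (6.8, 0.5), (6.8, 0.9), (6.7, 1.2), (6.7, 1.6)]
```

Emit:
{"name": "servo_tool", "arguments": {"commands": [[[3,0,-5.5],0,0],[[3.7,0,-7],0,0],[[4.1,0,-7],0,0],[[4.5,0,-6.7],0,0],[[4.8,0,-6.5],0,0],[[5.1,0,-6.2],0,0],[[5.5,0,-6],0,0],[[5.1,0,-3.1],0,0],[[4.2,0,-5.4],0,0],[[4.5,0,-5.2],0,0],[[4.7,0,-5],0,0],[[5,0,-4.7],0,0],[[5.2,0,-4.5],0,0],[[5.4,0,-4.2],0,0],[[0,0,0],0,0]]}}

```text
time_s: 12.92
eef_pos: [0.5825, -0.0239, 0.1864]
eef_rot: [0.0, 0.907, 0.422, 0.0]
wrist_force: [-0.3, -1.3, 0.4]
opening: -0.003
grasp_force: 0.7
```

```bash
python3 -c "
from h import *
lidlook('w7')
cap('side','s2')"
```

```text
TCP [ 0.5825 -0.0239  0.1864] xp 0.3553 -0.4622 [-0.3 -1.3  0.4]
-0.5 5708 theta 54.1 x 0.3691 0.4447 z 0.1805 0.0751
-0.46 4579 theta 54.2 x 0.3793 0.4447 z 0.1679 0.0759
-0.42 5685 theta 54.1 x 0.3693 0.445 z 0.1807 0.0748
```

View pics/w7.png

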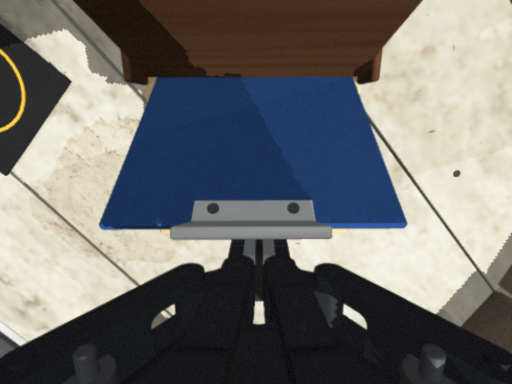

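The lid is square and at 54°, with the fingers under its lip near (258,240). Continuing past upright.

Emit:
{"name": "servo_tool", "arguments": {"commands": [[[5.7,0,-3.9],0,0],[[5.8,0,-3.6],0,0],[[6,0,-3.3],0,0],[[6.2,0,-3],0,0],[[6.3,0,-2.6],0,0],[[6.5,0,-2.3],0,0],[[6.6,0,-1.9],0,0],[[5,0,-1.2],0,0],[[5,0,-0.9],0,0],[[4,0,-0.5],0,0],[[4,0,-0.3],0,0],[[4,0,0],0,0],[[4,0,0],0,0],[[4,0,0],0,0],[[4,0,0],0,0],[[4,0,0.5],0,0],[[4,0,0.5],0,0],[[4,0,0.5],0,0],[[4,0,0.5],0,0],[[0,0,0],0,0]]}}

```text
time_s: 15.52
eef_pos: [0.6421, 0.0473, 0.2073]
eef_rot: [-0.0, 0.907, 0.422, -0.0]
wrist_force: [-0.2, -0.5, 0.3]
opening: -0.002
grasp_force: 0.0
```

```bash
python3 -c "
from h import *
lidlook('w8')
s=cap('side','s3');w=load('w8')
im=np.hstack([cv2.resize(w['color'],(400,300)),cv2.resize(s['color'][110:230,180:340],(400,300),interpolation=2)]);cv2.imwrite('pics/c2.png',im[:,:,::-1])"
```

```text
TCP [0.6421 0.0473 0.2073] xp 0.4481 -0.4623 [-0.2 -0.5  0.3]
-0.5 331 theta 8.7 x 0.4795 0.4837 z 0.199 0.1945Traceback (most recent call last):
  File "<string>", line 3, in <module>
    lidlook('w8')
    ~~~~~~~^^^^^^
  File "h.py", line 47, in lidlook
    a=np.polyfit(s[:,0],s[:,2],1); e=s[:,2]-np.polyval(a,s[:,0]); s=s[abs(e)<max(.003,1.5*np.std(e))]
    raise TypeError("expected non-empty vector for x")
TypeError: expected non-empty vector for x
```

Emit:
{"name": "servo_tool", "arguments": {"commands": [[[-15,0,-5],0,0],[[-15,0,-8],0,0],[[-15,0,-10],0,40],[[-15,0,-10],0,85],[[-15,0,-10],0,85],[[-13,0,-10],0,85],[[0,0,0],0,85],[[0,0,0],0,85]]}}

```text
time_s: 16.58
eef_pos: [0.5852, -0.0201, 0.2603]
eef_rot: [-0.0, 0.907, 0.421, 0.0]
wrist_force: [-0.2, -0.7, -0.2]
opening: 0.997
grasp_force: 0.0
```

```bash
python3 -c "
from h import *
p,R,o=pose();print(p,o['wrist_force'],o['time_s'])
w=cap('wrist','w9');s=cap('side','s3')
im=np.hstack([cv2.resize(w['color'],(400,300)),cv2.resize(s['color'][110:230,180:340],(400,300),interpolation=2)]);cv2.imwrite('pics/c2.png',im[:,:,::-1])"
```

```text
[ 0.58523103 -0.02014839  0.26025245] [-0.23210884 -0.71071025 -0.22971812] 16.575
```

View pics/c2.png

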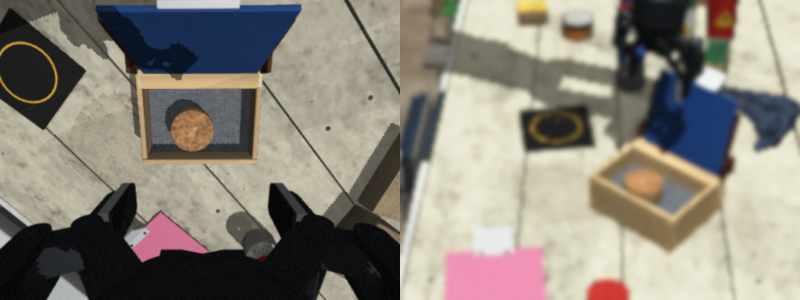

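The lid leans on the board by itself. The case is open, and the stand's cork disc is at (246,166) in the wrist picture (full scale) and at about (278,184) in the side picture.

Run:
```python
from h import *
w=load('w9');s=load('s3');P=cloud(w)
def blob(c,lo,hi,box):
    hsv=cv2.cvtColor(c['color'],cv2.COLOR_RGB2HSV); m=cv2.inRange(hsv,lo,hi); z=np.zeros_like(m); x0,y0,x1,y1=box; z[y0:y1,x0:x1]=m[y0:y1,x0:x1]
    cn=max(cv2.findContours(z,0,1)[0],key=cv2.contourArea); return cv2.convexHull(cn)[:,0],cn
for n,c,box in(('w',w,(200,125,300,205)),('s',s,(262,170,300,200))):
    for lo in((5,110,60),(5,130,80)):
        h,cn=blob(c,lo,(20,255,255),box); e=cv2.fitEllipse(h.astype(np.float32)); print(n,e)
        for z in(.066,.070):
            q=onplane(c,h,z); (cx,cy),r=cv2.minEnclosingCircle((q[:,:2]*1000).astype(np.float32)); m=onplane(c,[e[0]],z)[0]
            print(z,cx,cy,r,m.round(4),'case',(m[:2]@XD).round(4),(m[:2]@YD).round(4))
print('depth',P[155:175,235:255].reshape(-1,3)[:,2].mean(), 'floor',np.nanmedian(P[150:170,280:300,2]))
# two-view ray midpoint
def tri(c1,u1,c2,u2):
    o1,d1=ray(c1,[u1]);o2,d2=ray(c2,[u2]);d1,d2=d1[0],d2[0]
    t=np.linalg.lstsq(np.c_[d1,-d2],o2-o1,rcond=None)[0]; a,b=o1+t[0]*d1,o2+t[1]*d2; return (a+b)/2,np.linalg.norm(a-b)
ew=cv2.fitEllipse(blob(w,(5,130,80),(20,255,255),(200,125,300,205))[0].astype(np.float32))[0]
es=cv2.fitEllipse(blob(s,(5,130,80),(20,255,255),(262,170,300,200))[0].astype(np.float32))[0]
print('tri stand',tri(w,ew,s,es))
# ring & jar
t=load('t0'); 
B=((100,120,60),(130,255,255))
T=cloud(t)
et=cv2.fitEllipse(blob(t,(18,100,80),(36,255,255),(148,190,192,235))[0].astype(np.float32)); print('ring top',et,onplane(t,[et[0]],.004))
sr=cv2.fitEllipse(blob(s,(15,60,50),(36,255,255),(225,145,262,175))[0].astype(np.float32)); print('ring side',sr,onplane(s,[sr[0]],.004),tri(t,et[0],s,sr[0]))
h=blob(w,(18,100,60),(36,255,255),(0,20,90,130))[0]; ww=cv2.fitEllipse(h.astype(np.float32)); print('ring wrist',ww,onplane(w,[ww[0]],.004))
s0=load('s0')
jt=cv2.fitEllipse(blob(t,*B,(110,155,145,190))[0].astype(np.float32)); js=cv2.fitEllipse(blob(s0,*B,(262,122,283,150))[0].astype(np.float32))
print('jar',jt,js,onplane(t,[jt[0]],.075),onplane(s0,[js[0]],.072),tri(t,jt[0],s0,js[0]))
```

```text
w ((245.2535400390625, 165.54994201660156), (53.7300910949707, 55.11093521118164), 176.71737670898438)
0.066 577.4927368164062 -7.462949275970459 31.777084350585938 [ 0.5775 -0.0065  0.066 ] case 0.3655 -0.4472
0.07 578.1676025390625 -6.952397346496582 31.374561309814453 [ 0.5782 -0.006   0.07  ] case 0.3663 -0.4474Traceback (most recent call last):
  File "<stdin>", line 8, in <module>
cv2.error: OpenCV(4.12.0) /io/opencv/modules/imgproc/src/shapedescr.cpp:361: error: (-201:Incorrect size of input array) There should be at least 5 points to fit the ellipse in function 'fitEllipseNoDirect'
```

```bash
cat >> h.py <<'E'
def blob(c,lo,hi,box):
    hsv=cv2.cvtColor(c['color'],cv2.COLOR_RGB2HSV); m=cv2.inRange(hsv,lo,hi); z=np.zeros_like(m); x0,y0,x1,y1=box; z[y0:y1,x0:x1]=m[y0:y1,x0:x1]
    cn=max(cv2.findContours(z,0,1)[0],key=cv2.contourArea); return cv2.convexHull(cn)[:,0].astype(np.float32)
def tri(c1,u1,c2,u2):
    o1,d1=ray(c1,[u1]);o2,d2=ray(c2,[u2]);d1,d2=d1[0],d2[0]
    t=np.linalg.lstsq(np.c_[d1,-d2],o2-o1,rcond=None)[0]; a,b=o1+t[0]*d1,o2+t[1]*d2; return ((a+b)/2).round(4),np.linalg.norm(a-b).round(4)
E
python3 - <<'E'
from h import *
w=load('w9');s=load('s3');s0=load('s0');t=load('t0');P=cloud(w);S=cloud(s)
print('depth',np.nanmean(P[155:175,235:255,2]), 'floor',np.nanmedian(P[150:170,280:300,2]))
lo,hi=(5,100,60),(20,255,255); ew=cv2.fitEllipse(blob(w,lo,hi,(200,125,300,205)))[0]
for k in(90,110,130):
  try:
    es=cv2.fitEllipse(blob(s,(4,k,50),hi,(265,172,292,194))); print(es,'tri stand',tri(w,ew,s,es[0]),onplane(s,[es[0]],.066))
  except Exception as e: print(k,'none')
et=cv2.fitEllipse(blob(t,(18,80,60),(36,255,255),(148,190,192,235))); print('ring top',et,onplane(t,[et[0]],.004))
h=blob(w,(18,100,60),(36,255,255),(0,20,90,130)); ww=cv2.fitEllipse(h); print('ring wrist',ww,onplane(w,[ww[0]],.004),h[:,0].min())
B=((100,120,60),(130,255,255))
jt=cv2.fitEllipse(blob(t,*B,(110,155,145,190))); js=cv2.fitEllipse(blob(s0,*B,(262,122,283,150)))
print('jar',jt,js,onplane(t,[jt[0]],.075),onplane(s0,[js[0]],.072),tri(t,jt[0],s0,js[0]))
print('ring tri',tri(t,et[0],w,ww[0]))
p,R,o=pose(); print(p[:2]@XD,p[:2]@YD)
E
```

```text
depth 0.06684856525442578 floor 0.03688357629095859
((274.5861511230469, 182.2168731689453), (23.155141830444336, 33.79072189331055), 76.7815933227539) tri stand (array([ 0.5719, -0.0062,  0.0627]), np.float64(0.0102)) [[ 0.56672137 -0.00849358  0.066     ]]
((277.7447204589844, 183.2519073486328), (12.810182571411133, 15.105907440185547), 96.7770767211914) tri stand (array([ 0.5781, -0.0076,  0.0605]), np.float64(0.003)) [[ 0.57908406 -0.01482934  0.066     ]]
130 none
ring top ((169.077392578125, 212.09193420410156), (27.477235794067383, 28.335494995117188), 62.371402740478516) [[0.42634854 0.22035725 0.004     ]]
ring wrist ((33.97711944580078, 92.27195739746094), (70.53807830810547, 88.63333892822266), 135.61383056640625) [[0.4270393 0.2239606 0.004    ]] 0.0
jar ((124.60559844970703, 169.822021484375), (14.294936180114746, 15.725028991699219), 84.89555358886719) ((272.0, 132.65162658691406), (7.489765167236328, 8.71088695526123), 90.0) [[0.56248169 0.36248096 0.075     ]] [[0.56553761 0.3539422  0.072     ]] (array([0.5657, 0.3658, 0.0645]), np.float64(0.0008))
ring tri (array([0.427 , 0.2218, 0.0048]), np.float64(0.0035))
0.3601367706879374 -0.4616824792793268
```

Run:
```python
from h import *
p,R,o=pose(); print(delta((.5775,-.0068,.054),R,p),turn_to(YD,R))
```

```text
[  5.1 -14.1 205.8] (np.float64(3.1379179927913756), np.float64(-0.003674660798417495))
```

Emit:
{"name": "servo_tool", "arguments": {"commands": [[[2.5,-7,15],-0.004,82],[[2.6,-7.1,25],0,82],[[0,0,30],0,82],[[0,0,30],0,82],[[0,0,25],0,82],[[0,0,20],0,82],[[0,0,0],0,82],[[0,0,0],0,82]]}}

```text
time_s: 17.68
eef_pos: [0.5778, -0.0069, 0.1155]
eef_rot: [0.0, 0.906, 0.424, 0.0]
wrist_force: [-0.0, -0.8, -0.1]
opening: 0.959
grasp_force: 0.0
```

Run:
```python
from h import *
p,R,o=pose(); w=cap('wrist','w10')
h=blob(w,(5,100,60),(20,255,255),(120,60,400,260)); e=cv2.fitEllipse(h); q=onplane(w,h,.066); c,r=cv2.minEnclosingCircle((q[:,:2]*1000).astype(np.float32))
print(e,c,r,delta((.5775,-.0068,.054),R,p),delta((c[0]/1e3,c[1]/1e3,.054),R,p)); print(o['wrist_force'])
```

```text
((257.0846862792969, 216.4158935546875), (94.00994110107422, 99.17552185058594), 0.0968620702624321) (578.109130859375, -6.162744045257568) 33.52973937988281 [-0.1 -0.3 61.5] [ 0.8 -0.3 61.5]
[-0.02317987 -0.7510131  -0.10069688]
```

View pics/w10.png

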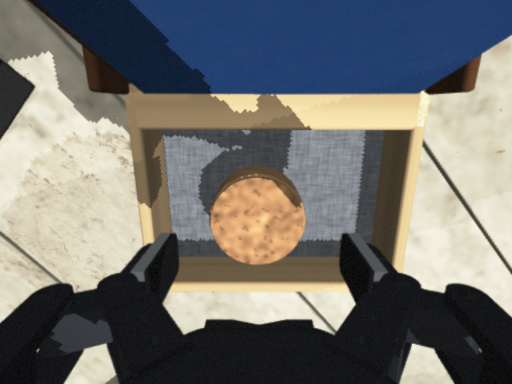

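The stand at (257,217) is centred between the fingers, and both fingers clear the cavity walls. Descending and gripping.

Emit:
{"name": "servo_tool", "arguments": {"commands": [[[0.5,0,20],0,82],[[0,0,18],0,82],[[0,0,13],0,82],[[0,0,10.5],0,82],[[0,0,0],0,82],[[0,0,0],0,70],[[0,0,0],0,60],[[0,0,0],0,50],[[0,0,0],0,50],[[0,0,0],0,50]]}}

```text
time_s: 18.98
eef_pos: [0.579, -0.0071, 0.0551]
eef_rot: [0.001, 0.906, 0.423, 0.001]
wrist_force: [0.3, -0.1, 6.4]
opening: 0.728
grasp_force: 65.9
```

Emit:
{"name": "servo_tool", "arguments": {"commands": [[[0,0,-5],0,50],[[0,0,-15],0,50],[[0,0,-25],0,50],[[0,0,-30],0,50],[[0,0,-30],0,50],[[0,0,-30],0,50],[[0,0,-25],0,50],[[0,0,0],0,50]]}}

```text
time_s: 19.98
eef_pos: [0.5794, -0.0072, 0.2169]
eef_rot: [0.002, 0.906, 0.423, 0.002]
wrist_force: [0.3, 0.2, -1.2]
opening: 0.725
grasp_force: 65.5
```

Run:
```python
from h import *
p,R,o=pose(); print(p,o['opening'],o['wrist_force'],delta((.427,.222,.15),R,p))
```

```text
[ 0.57943677 -0.00716814  0.21689983] 0.725000750049211 [ 0.31634613  0.22760583 -1.16197567] [  77.9 -264.3   65.8]
```

Emit:
{"name": "servo_tool", "arguments": {"commands": [[[0,-15,0],0,50],[[0,-28,0],0,50],[[0,-34,0],0,50],[[0,-34,0],0,50],[[13,-34,5],0,50],[[15,-34,8],0,50],[[15,-30,10],0,50],[[13,-25,12],0,50],[[12,-16,12],0,50],[[10,-14.3,8],0,50],[[0,0,0],0,50],[[0,0,0],0,50]]}}

```text
time_s: 21.48
eef_pos: [0.4246, 0.2222, 0.1584]
eef_rot: [-0.0, 0.906, 0.424, -0.001]
wrist_force: [0.6, 0.7, -0.8]
opening: 0.723
grasp_force: 65.5
```

Run:
```python
from h import *
p,R,o=pose(); w=cap('wrist','w11');t=cap('top','t2'); hs=cv2.cvtColor(w['color'],cv2.COLOR_RGB2HSV)
m=cv2.inRange(hs,(18,100,60),(36,255,255)); n,l,st,ce=cv2.connectedComponentsWithStats(m)
pts=np.argwhere(m>0)[:,::-1]; q=onplane(w,pts,.004)[:,:2]; k=np.hypot(*(q-[.427,.222]).T)<.06; q=q[k]
# algebraic circle fit
A=np.c_[2*q,np.ones(len(q))]; s=np.linalg.lstsq(A,(q**2).sum(1),rcond=None)[0]; r=np.sqrt(s[2]+s[0]**2+s[1]**2)
print('ring',len(q),s[:2],r, 'TCP',p,o['opening'])
print(delta((*s[:2],.0235),R,p))
```

```text
ring 1408 [0.42800556 0.22304816] 0.04286902604966806 TCP [0.42459008 0.22216335 0.1583502 ] 0.7225455395364594
[  3.    2.1 134.8]
```

View pics/w11.png

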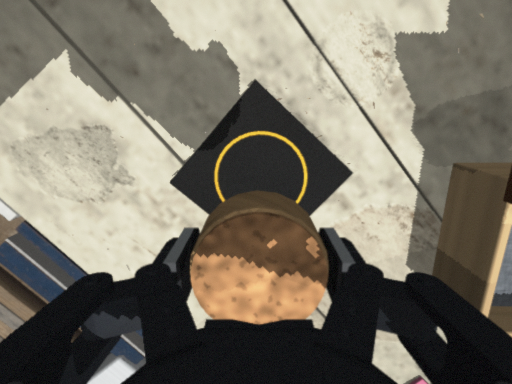

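The ring is at (261,172) and the gripped stand is level, spanning columns 190–330. Lowering onto the fitted ring centre.

Emit:
{"name": "servo_tool", "arguments": {"commands": [[[2.5,1.8,20],0,50],[[0,0,25],0,50],[[0,0,25],0,50],[[0,0,20],0,50],[[0,0,15],0,50],[[0,0,12],0,50],[[0,0,8],0,50],[[0,0,5],0,50],[[0,0,0],0,50],[[0,0,0],0,50]]}}

```text
time_s: 22.82
eef_pos: [0.4287, 0.2234, 0.0293]
eef_rot: [0.0, 0.906, 0.423, 0.0]
wrist_force: [-0.7, -0.4, -0.6]
opening: 0.724
grasp_force: 65.5
```

Emit:
{"name": "servo_tool", "arguments": {"commands": [[[-0.5,0,3],0,50],[[0,0,2],0,50],[[0,0,0],0,50],[[0,0,0],0,50]]}}

```text
time_s: 23.32
eef_pos: [0.428, 0.2229, 0.0239]
eef_rot: [0.0, 0.906, 0.423, 0.0]
wrist_force: [0.4, 0.3, -1.6]
opening: 0.724
grasp_force: 65.5
```

Emit:
{"name": "servo_tool", "arguments": {"commands": [[[0,0,1],0,50],[[0,0,0],0,50],[[0,0,0],0,70],[[0,0,0],0,80],[[0,0,0],0,85],[[0,0,-10],0,85],[[0,0,-30],0,85],[[0,0,-40],0,85],[[0,0,-45],0,85],[[0,0,-45],0,85],[[0,0,-30],0,85],[[0,0,0],0,85]]}}

```text
time_s: 24.82
eef_pos: [0.4297, 0.2233, 0.2264]
eef_rot: [0.001, 0.906, 0.423, 0.003]
wrist_force: [-0.2, -0.7, 1.0]
opening: 0.995
grasp_force: 0.0
```

Run:
```python
from h import *
p,R,o=pose(); print(p,o['q'],o['time_s'])
print(delta((.535,.362,.22),R,p), turn_to((.843,-.537),R))
w=cap('wrist','w12')
h=blob(w,(5,80,50),(22,255,255),(150,80,400,300)); e=cv2.fitEllipse(h); q=onplane(w,h,.034); c,r=cv2.minEnclosingCircle((q[:,:2]*1000).astype(np.float32)); print('stand',e,c,r,onplane(w,[e[0]],.034))
P=cloud(w); u,v=map(int,e[0]); print('z',np.nanmedian(P[v-8:v+8,u-8:u+8,2]))
hs=cv2.cvtColor(w['color'],cv2.COLOR_RGB2HSV); m=cv2.inRange(hs,(20,110,60),(36,255,255)); pts=np.argwhere(m>0)[:,::-1]; q=onplane(w,pts,.004)[:,:2]; d=np.hypot(*(q-[.428,.223]).T); q=q[(d<.052)&(d>.036)]
A=np.c_[2*q,np.ones(len(q))]; s=np.linalg.lstsq(A,(q**2).sum(1),rcond=None)[0]; print('ring',s[:2],np.sqrt(s[2]+s[0]**2+s[1]**2),len(q))
cv2.imwrite('pics/c3.png',w['color'][60:330,60:460,::-1])
```

```text
[0.42968363 0.2233334  0.22637646] [ 2.33603025e-01 -2.72833622e-03  1.86198070e+00  8.46326713e-06
  1.27565142e+00  9.29930084e-01] 24.825
[173.9  -8.2   7.3] (np.float64(-0.12912869120049886), np.float64(3.0124639623892944))
stand ((256.6885681152344, 167.51451110839844), (75.71501922607422, 76.98685455322266), 91.77183532714844) (430.898193359375, 226.19969177246094) 43.502933502197266 [[0.43184705 0.22748996 0.034     ]]
z 0.03484854278100452
ring [0.42672239 0.22156232] 0.0446392190343962 886
```

View pics/c3.png

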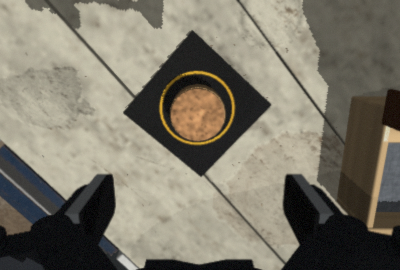

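The stand is upright inside the ring, in the crop at (197,111) against a ring centre of (197,107). I have now looked at 12 pictures, two more than the 10 allowed, so everything from here goes by numbers only.

```bash
cat >> h.py <<'E'
def standpos(c,z=.034,near=(.428,.223)):
    P=cloud(c); d=np.hypot(P[...,0]-near[0],P[...,1]-near[1]); hs=cv2.cvtColor(c['color'],cv2.COLOR_RGB2HSV)
    m=((d<.045)&(P[...,2]>.026)&(P[...,2]<.045)).astype(np.uint8)
    h=cv2.convexHull(max(cv2.findContours(m,0,1)[0],key=cv2.contourArea))[:,0].astype(np.float32)
    q=(onplane(c,h,z)[:,:2]*1000).astype(np.float32); e=cv2.fitEllipse(q); print('stand',np.round(e[0],1),np.round(e[1],1),'enc',cv2.minEnclosingCircle(q),'z',np.nanmedian(P[m>0][:,2]))
E
python3 - <<'E'
from h import *
standpos(load('w12')); p,R,o=pose(); print(delta((.555,.355,.22),R,p))
E
```

```text
stand [427.5 221.7] [62.4 62.8] enc ((427.4903564453125, 221.6269073486328), 31.52097511291504) z 0.03476856149164209
[182.4  12.3   4.7]
```

The stand is at (427.5, 221.7) mm, within 1 mm of the ring centre. Now the jar.

Emit:
{"name": "servo_tool", "arguments": {"commands": [[[15,2,0],0,85],[[30,2,0],0,85],[[35,2,0],0,85],[[35,2,0],0,85],[[30,2,0],0,85],[[22,2,5],0,85],[[15,0,0],0,85],[[0,0,0],0,85],[[0,0,0],0,85]]}}

```text
time_s: 26.0
eef_pos: [0.5534, 0.3546, 0.2165]
eef_rot: [-0.0, 0.906, 0.423, -0.001]
wrist_force: [-0.5, -0.3, 0.9]
opening: 0.992
grasp_force: 0.0
```

```bash
cat >> h.py <<'E'
def jarpos(c,box=(60,0,460,330),z=.075):
    h=blob(c,(100,110,40),(130,255,255),box); e=cv2.fitEllipse(h); P=cloud(c); u,v=map(int,e[0])
    q=(onplane(c,h,z)[:,:2]*1000).astype(np.float32); print('jar px',np.round(e[0],1),np.round(e[1],1),'z',np.nanmedian(P[v-6:v+7,u-6:u+7,2]).round(4),'enc',cv2.minEnclosingCircle(q),onplane(c,[e[0]],z).round(4)); return e[0]
E
python3 - <<'E'
from h import *
p,R,o=pose(); print(p,R[:,1])
jarpos(cap('wrist','w13'))
w=load('w13');P=cloud(w); k=(P[...,2]>.02)&(P[...,2]<.3); X=P[k]; d=np.hypot(X[:,0]-.5625,X[:,1]-.3625); near=X[(d>.04)&(d<.11)&(X[:,2]<.19)]
print(len(near), near[:,2].max() if len(near) else 0, near.mean(0) if len(near) else 0, delta((.5625,.3625,.15),R,p))
E
```

```text
[0.55336067 0.3546016  0.21648625] [ 0.76719422 -0.64141406 -0.00101698]
jar px [260.7 162.5] [58.  59.2] z 0.076 enc ((566.8178100585938, 366.8110046386719), 28.107515335083008) [[0.5672 0.3676 0.075 ]]
0 0 0 [12.1  2.  66.5]
```

Run:
```python
from h import *
p,R,o=pose(); print(delta((.567,.3672,.13),R,p))
```

```text
[18.6  2.3 87. ]
```

Emit:
{"name": "servo_tool", "arguments": {"commands": [[[9,1,10],0,85],[[9.6,1.3,20],0,85],[[0,0,20],0,85],[[0,0,15],0,85],[[0,0,10],0,85],[[0,0,0],0,85],[[0,0,0],0,85]]}}

```text
time_s: 26.92
eef_pos: [0.5681, 0.3677, 0.1437]
eef_rot: [0.0, 0.906, 0.423, 0.001]
wrist_force: [-0.1, 0.7, 0.3]
opening: 0.997
grasp_force: 0.0
```

Run:
```python
from h import *
p,R,o=pose(); print(p)
w=cap('wrist','w14'); a=jarpos(w); print(tri(w,a,load('w13'),(260.7,162.5)),delta((.567,.3672,.043),R,p))
```

```text
[0.56810237 0.3677226  0.14373566]
jar px [257.1 208.3] [76.7 77.3] z 0.076 enc ((567.6240844726562, 367.3754577636719), 28.97930145263672) [[0.5679 0.3683 0.075 ]]
(array([0.5664, 0.3666, 0.0687]), np.float64(0.0001)) [ -1.2  -0.6 100.7]
```

Emit:
{"name": "servo_tool", "arguments": {"commands": [[[-0.3,0,15],0,85],[[0,0,25],0,85],[[0,0,25],0,85],[[0,0,18],0,85],[[0,0,10],0,85],[[0,0,7],0,85],[[0,0,0],0,85],[[0,0,0],0,72],[[0,0,0],0,62],[[0,0,0],0,50],[[0,0,0],0,50],[[0,0,0],0,50]]}}

```text
time_s: 28.48
eef_pos: [0.5682, 0.3679, 0.0442]
eef_rot: [-0.0, 0.906, 0.423, 0.001]
wrist_force: [-1.2, 0.8, 6.4]
opening: 0.68
grasp_force: 65.1
```

Emit:
{"name": "servo_tool", "arguments": {"commands": [[[0,0,-5],0,50],[[0,0,-15],0,50],[[0,0,-25],0,50],[[0,0,-30],0,50],[[0,0,-25],0,50],[[0,0,-15],0,50],[[0,0,0],0,50]]}}

```text
time_s: 29.35
eef_pos: [0.5681, 0.3676, 0.1594]
eef_rot: [0.0, 0.906, 0.423, 0.001]
wrist_force: [-0.2, 0.4, -2.7]
opening: 0.677
grasp_force: 64.6
```

Run:
```python
from h import *
p,R,o=pose(); print(p,o['opening'],o['wrist_force'],delta((.4275,.2217,.16),R,p)); jarpos(cap('wrist','w15'),z=p[2]+.031)
```

```text
[0.5681377  0.36761908 0.15944186] 0.6770383874737328 [-0.19592967  0.41574003 -2.70121552] [-202.2  -14.3   -1. ]
jar px [259.4 290.4] [134.6 143.1] z 0.1913 enc ((571.1710815429688, 370.14764404296875), 27.442020416259766) [[0.5718 0.3707 0.1904]]
```

Emit:
{"name": "servo_tool", "arguments": {"commands": [[[-12,-1,0],0,50],[[-25,-2,0],0,50],[[-32,-2,0],0,50],[[-35,-2.3,0],0,50],[[-35,-2,0],0,50],[[-30,-2,0],0,50],[[-20,-2,0],0,50],[[-12,-1,0],0,50],[[0,0,0],0,50],[[0,0,0],0,50]]}}

```text
time_s: 30.65
eef_pos: [0.428, 0.2226, 0.1579]
eef_rot: [-0.0, 0.906, 0.423, 0.0]
wrist_force: [-0.7, -0.4, -3.3]
opening: 0.678
grasp_force: 64.6
```

Run:
```python
from h import *
p,R,o=pose(); print(p,R[:,2],delta((.4275,.2217,.0785),R,p))
t=cap('top','t3');
```

```text
[0.42802281 0.22256903 0.15794265] [ 5.23000429e-04  2.67462051e-04 -9.99999827e-01] [-1.   0.1 79.4]
```

Emit:
{"name": "servo_tool", "arguments": {"commands": [[[-0.7,0,10],0,50],[[0,0,20],0,50],[[0,0,20],0,50],[[0,0,12],0,50],[[0,0,7],0,50],[[0,0,4],0,50],[[0,0,0],0,50],[[0,0,0],0,50]]}}

```text
time_s: 31.7
eef_pos: [0.4275, 0.2219, 0.0854]
eef_rot: [0.0, 0.906, 0.423, 0.0]
wrist_force: [0.4, 0.2, -2.1]
opening: 0.675
grasp_force: 64.6
```

Emit:
{"name": "servo_tool", "arguments": {"commands": [[[0,0,2],0,50],[[0,0,2],0,50],[[0,0,1.5],0,50],[[0,0,0.7],0,50],[[0,0,0],0,50],[[0,0,0],0,50]]}}

```text
time_s: 32.45
eef_pos: [0.4271, 0.2218, 0.0787]
eef_rot: [0.0, 0.906, 0.423, 0.0]
wrist_force: [-0.9, 0.1, -2.3]
opening: 0.676
grasp_force: 64.6
```

Emit:
{"name": "servo_tool", "arguments": {"commands": [[[0,0,0.5],0,50],[[0,0,0.5],0,50],[[0,0,0],0,50]]}}

```text
time_s: 32.83
eef_pos: [0.4273, 0.2218, 0.0782]
eef_rot: [0.0, 0.906, 0.423, 0.0]
wrist_force: [-2.3, -1.5, 5.2]
opening: 0.679
grasp_force: 65.2
```

Contact is made, with the force rising to +5 N. Releasing and retreating upward.

Emit:
{"name": "servo_tool", "arguments": {"commands": [[[0,0,0],0,62],[[0,0,0],0,66],[[0,0,0],0,74],[[0,0,0],0,84],[[0,0,0],0,85],[[0,0,0],0,85],[[0,0,-8],0,85],[[0,0,-20],0,85],[[0,0,-35],0,85],[[0,0,-40],0,85],[[0,0,-40],0,85],[[0,0,0],0,85],[[0,0,0],0,85]]}}

```text
time_s: 34.45
eef_pos: [0.4267, 0.2217, 0.2205]
eef_rot: [-0.0, 0.906, 0.423, -0.0]
wrist_force: [0.4, -0.5, -0.4]
opening: 0.997
grasp_force: 0.0
```

Run:
```python
from h import *
p,R,o=pose(); print(p,o['time_s'],o['wrist_force'])
w=cap('wrist','w16'); jarpos(w,z=.109)
P=cloud(w); q=P[(np.hypot(P[...,0]-.4275,P[...,1]-.2217)<.024)&(P[...,2]>.1)&(P[...,2]<.13)]; print('lid top plane',np.linalg.lstsq(np.c_[q[:,:2]-[.4275,.2217],np.ones(len(q))],q[:,2],rcond=None)[0])
hs=cv2.cvtColor(w['color'],cv2.COLOR_RGB2HSV)
s=cap('side','s4');t=cap('top','t4')
S=cloud(s); h=cv2.cvtColor(s['color'],cv2.COLOR_RGB2HSV); m=cv2.inRange(h,(100,90,20),(130,255,255))>0
q=S[m];q=np.c_[q[:,:2]@XD,q[:,:2]@YD,q[:,2]];q=q[(abs(q[:,1]+.459)<.08)&(q[:,2]>.08)&(q[:,2]<.22)&(q[:,0]>.42)&(q[:,0]<.52)]
for z in(.09,.12,.15,.18): k=q[abs(q[:,2]-z)<.01]; print('lid',z,len(k),np.median(k[:,0]).round(4))
for n,c,b in(('t0',load('t0'),(295,165,325,200)),('t4',t,(295,165,325,200))): print('red',n,cv2.fitEllipse(blob(c,(0,120,60),(8,255,255),b))[0])
```

```text
[0.42673407 0.22170661 0.22045119] 34.45 [ 0.43549566 -0.5413903  -0.37541121]
jar px [259.3 191.1] [65.  65.6] z 0.11 enc ((427.0390930175781, 220.26368713378906), 29.2065372467041) [[0.4276 0.2212 0.109 ]]
lid top plane [-0.00280337  0.00073643  0.109985  ]
lid 0.09 151 0.4472
lid 0.12 158 0.4555
lid 0.15 161 0.4649
lid 0.18 161 0.4739
red t0 (311.3997497558594, 181.0679168701172)
red t4 (311.3984680175781, 181.08651733398438)
```

The jar stands level on the centre of the stand, its top at z 0.110 and (427, 221) mm. The lid leans at about 107° and the red jar has not moved. Handing in.

```bash
python3 -c "
from bench import ctrl
print(ctrl.hand_in())"
```

```text
the job is handed in; nothing more can be done
None
```

Handed in at 34.6 s of robot time with no verdict returned: the lid leans on the back board at about 107°, the stand is upright in the yellow ring, the blue-lidded jar is upright on its centre (both within about 1 mm) and the red-lidded jar has not moved — but I viewed 12 pictures, two over the limit of 10, and my first try gripped the lid's lip and raised it level by 12 mm before I set it back and tipped it up.

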